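Seat the tumbler bowl and load the jewellery

TASK

Set the orange tumbler bowl on the green drive base so that its two lugs slide over the base's two steel pegs and it sits fully home, lowering it gently rather than dropping it. Then, with the bowl seated, put the brass ring and the copper pendant into it. Leave the silver-white ring on the blue pad and do not disturb the other things on the bench.

Things in the scene. Friction and masses are not known exactly. Their poses are not given: they have to be found in the camera images.
- base: Fixed round drive base of a jewellery tumbler, dark green, 210 mm diameter, 55 mm high, flat black top, a black dial on its front. Origin: centre of its underside, on the bench; z up; its two pegs stand along its y axis. A half turn about z makes no difference to the fit.
- seat (a point): Centre of the base's flat top, 55 mm above the bench, where the centre of the bowl's underside must come to rest; axes as the base.
- peg_left (a point): Tip of the steel peg at y = +74 mm of the base. Each peg is 10 mm in diameter, stands 16 mm above the top and its upper 6 mm taper to 5 mm.
- peg_right (a point): Tip of the other, equal peg at y = -74 mm of the base.
- bowl: Loose open orange bowl, about 0.35 kg: outer radius 56 mm at the foot, 60 mm at the rim, 60 mm high, wall 4 mm, floor 5 mm. A central column of radius 13 mm carries a black grip bar above the rim; the jewellery goes in the round channel, 42 mm wide, between column and wall. Lugs with holes at its foot along +y and -y. Origin: centre of its underside, z up. Fits the base either way round.
- bowl_knob (a point): Centre of the top of the bowl's black grip bar, 105 mm above the bowl's underside. The bar is 22 mm wide in the bowl's x, 32 mm long in its y, and reaches from 62 to 105 mm: pinch it from above across its x faces.
- hole_left (a point): Centre of the through hole, 14 mm wide, in the lug at y = +74 mm of the bowl, at the lug's upper face, 10 mm above the underside. Each lug is 30 mm in x, 34 mm in y, 10 mm thick and reaches 91 mm from the bowl's centre.
- hole_right (a point): The same for the equal lug at y = -74 mm of the bowl.
- pad: Fixed blue felt pad, 180 mm (x) by 130 mm (y), 4 mm thick, on which the three jewellery pieces lie in a row roughly along its x axis, in any order. Origin: centre of its underside.
- brass_ring: Brass-yellow finger ring lying flat: 28 mm outside, 21 mm inside diameter, 10 mm high, 15 g. Origin: centre of its underside. To be loaded.
- pendant: Round copper pendant lying flat: disc 32 mm in diameter, 9 mm thick, small green stone rising 3 mm on top, small hanging loop reaching 25 mm from the centre in its +x, 30 g. Origin: centre of the disc's underside. To be loaded.
- steel_ring: Silver-white finger ring, same size as the brass one, also on the pad. It stays where it is.
- jar: White jar with a red lid, 70 mm diameter, 85 mm high; bystander. Origin: centre of its underside.
- tape: Yellow roll of tape lying flat, 70 mm diameter, 20 mm high, near the robot; bystander. Origin: centre of its underside.
- file: Flat steel file, about 270 mm long over all, with a turned wooden handle (28 mm thick) reaching 100 mm along its -x and the blade along its +x; lies on the bench; bystander. Origin: under the joint of handle and blade.
- spray: Blue spray can, 52 mm diameter, 150 mm high; bystander. Origin: centre of its underside.
Mind the look-alikes: they are no part of the job. What is meant by the pad is not pink or purple, and is the smaller of those in its own colour.

How it is judged:
By the outcome, as a careful person would: the job done as asked, in the order asked, and still so for the second after the job is handed in, with the robot touching nothing.
It also fails if it takes over 67 s, if anything falls off the work surface, if the arm or the gripper's body presses on something with over 40 N, if the wrist force passes 120 N, or if a joint passes its speed limit or range.

ROBOT

A 6-joint arm with a two-finger parallel gripper is mounted at the origin on the work surface. World frame = base frame: x ahead of the robot, y to its left, z up, the work surface at z = 0. Lengths are in m, angles in rad, forces in N, time in s.
With the tool pointing down it reaches from about 0.25 to 0.725 m from the base axis. Payload 4 kg.
Tool frame: the origin (TCP) lies on the centre line of the jaws, within the pads' length; the fingertips stand ahead of it and the grasp point (between the pads) lies 11 mm behind it (bot.tip_extent is the z of the fingertips in the tool frame, in m); z points along the fingers, y is the direction in which the jaws open and shut (so a half turn about z gives the same grasp; the last joint's range is limited). The gripper opens to 85 mm and grips with 20 to 120 N. Pads are 22 mm wide; open, the fingers measure 114 mm over their backs; the gripper's body (76 mm by 85 mm) begins 54 mm behind the grasp point. The pads swing forward as they close: fully open they stand 13 mm farther back than shut.
Start: joints at [-1.137, 0.241, 0.005, 1.335, 0, 1.571], TCP at [0.21, -0.454, 0.212] pointing down, gripper open.
Joint ranges: [-2.72, 2.72], [-1.05, 1.87], [-1.09, 1.28], [-1.99, 2.15], [-1.42, 1.44], [-3.14, 3.14]. Speed limits (rad/s): [2.79, 2.79, 3.14, 3.14, 3.14, 3.14].

INTERFACE

Orientations are given as a unit quaternion [x, y, z, w].
In Python, from workcell import bot gives the robot as it stands.
- The arm moves only by the shell command python3 -m jog 'ROWS'. ROWS is JSON, a list that holds one entry, the list of rows, each a list of 7 numbers: the shift along the world's x, y, z in m, then the turn, a rotation vector about the world's x, y, z in degrees, then the closure in counts, from 0 (fully open) to 255 (shut). In form: [[[tx, ty, tz, ax, ay, az, fingers], ...]]. A call has 1 to 10 rows; each row is the pose to reach, as a shift and turn from the pose commanded when the call began; what a row does not reach only later rows make up. A row lasts 1/12 s, in which the tool goes at most 41.7 mm and 7.16 degrees, less where a joint would pass 70% of its speed; a pose out of reach is approached as far as the arm can. A call with a gripper value outside its range is refused whole. The fingers move at their own pace and stop on an object; the grip force is fixed at half the most. Time passes only in rows, so rows that repeat a pose let the fingers close. It gives the time, the measured TCP pose, the force and the opening at its end, in the units of the state.
- bot.get_obs(): the state, without advancing time (a new reading comes with each control period).
- bot.camera(name): name is "scene" or "side" or "wrist"; returns the picture (480x640x3 uint8, blue, green, red); there is no depth.
- bot.camera_model(name): a dict with "K" (3x3 intrinsics, pixels), "T" (4x4, takes a point from camera to world coordinates). Camera axes: x right, y down, z forward; pixel columns grow to the right and rows downward; lengths in m; the calibration is good to about 2 mm. A picture is of the moment at which its call begins: read the wrist's pose just before it. camera_model takes no time and is no camera call; for the wrist camera it gives the pose at the moment of the call.
- bot.job_done(): hands the job in, once; it reports no verdict.
The state is a dict: "clock": time; "joint_pos": joint angles; "joint_vel": joint speeds; "tau": joint torques, N m; "eef_pos": TCP position; "tool_rot": TCP orientation; "ft_force": force on the tool from outside, world axes, zero at the start; "ft_torque": the same for the moment, N m; "grip_width": finger opening in m.
Only numpy, scipy, OpenCV 4.12 (cv2) and the standard library are available. Lean on these libraries where they do the work, as an engineer would, in place of code of your own. Each camera call takes 0.05 s, during which the arm holds its last target. There are 200 camera calls.

## Working session

There is one attempt and no reset: what is moved stays moved. The work goes in short steps, Python scripts to look and compute and a shell command to move; the robot and the scene stay as the last step left them, time stands still between calls to the robot, and variables do not carry over. Pictures are saved under pics/ and viewed, about 8 in all and at most 12, crops included, and the job is handed in when it is done.

```bash
ls; mkdir -p pics
python3 - <<'E'
from workcell import bot
import cv2,numpy as np
for n in("scene","side"):
    cv2.imwrite(f"pics/{n}0.png",bot.camera(n)); m=bot.camera_model(n); print(n,np.round(m["K"],1).tolist(),np.round(m["T"],3).tolist())
o=bot.get_obs(); print({k:np.round(v,3).tolist() for k,v in o.items()},bot.tip_extent)
E
```

```text
pics
scene [[571.5, 0.0, 326.2], [0.0, 571.5, 241.7], [0.0, 0.0, 1.0]] [[0.464, 0.703, -0.539, 1.174], [0.886, -0.365, 0.288, -0.367], [0.005, -0.611, -0.792, 1.089], [0.0, 0.0, 0.0, 1.0]]
side [[477.1, 0.0, 314.1], [0.0, 477.1, 239.3], [0.0, 0.0, 1.0]] [[-0.736, -0.512, 0.444, -0.127], [-0.677, 0.571, -0.463, 0.665], [-0.017, -0.642, -0.767, 1.142], [0.0, 0.0, 0.0, 1.0]]
{'clock': 0.1, 'joint_pos': [-1.137, 0.241, 0.004, 1.335, 0.0, 1.571], 'joint_vel': [0.001, -0.002, 0.003, -0.001, -0.0, 0.002], 'tau': [-0.001, -37.314, 25.301, 0.011, 0.0, 0.0], 'eef_pos': [0.21, -0.453, 0.211], 'tool_rot': [0.977, 0.215, -0.0, -0.001], 'ft_force': [-0.101, 0.351, -0.354], 'ft_torque': [0.004, -0.002, -0.011], 'grip_width': 0.085} 0.008
```

View pics/scene0.png

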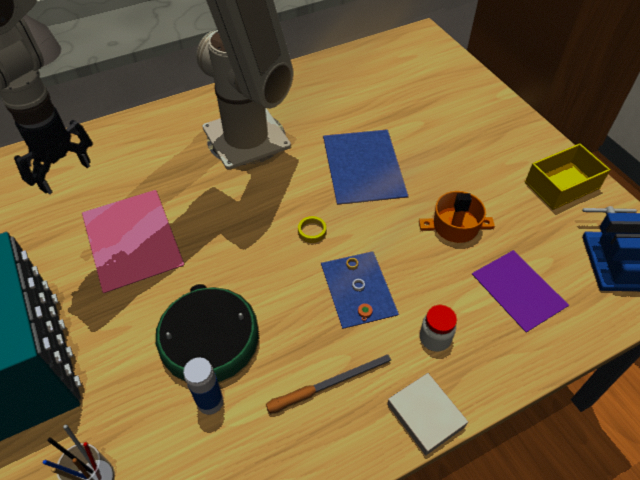

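View pics/side0.png

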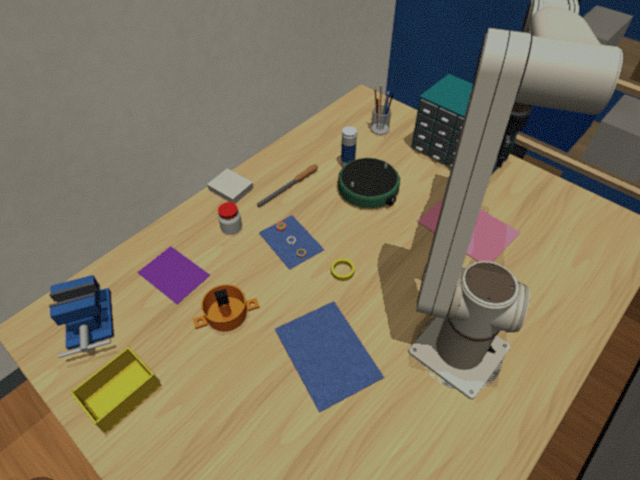

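Candidates in the scene view: pad is the small blue one at (359,288), not the large blue (365,165), the pink (132,240) or the purple (520,290). The brass ring is at (352,263) on the pad, not the tape at (312,230). The steel ring is at (358,284), the pendant at (365,311), the bowl at (460,217) and not the yellow tray at (567,178), and the base at (207,335). One close composite will check these choices.

Run:
```python
import cv2,numpy as np
s=cv2.imread("pics/scene0.png");d=cv2.imread("pics/side0.png")
def c(i,x,y,w,h): return cv2.resize(i[y:y+h,x:x+w],(400,300),interpolation=cv2.INTER_CUBIC)
# 4x: 100x75 
a=np.vstack([np.hstack([c(s,410,180,100,75),c(s,150,283,120,90)]),np.hstack([c(s,310,250,100,75),c(d,180,270,100,75)])])
cv2.imwrite("pics/crop0.png",a)
cv2.imwrite("pics/crop1.png",np.hstack([c(d,328,140,80,60),c(d,250,205,80,60)]))
```

```text
(no output)
```

View pics/crop0.png

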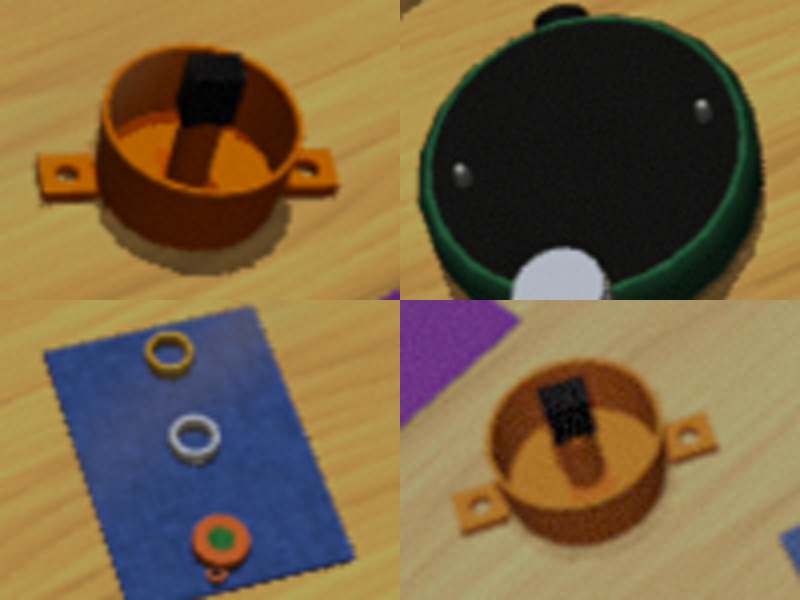

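View pics/crop1.png

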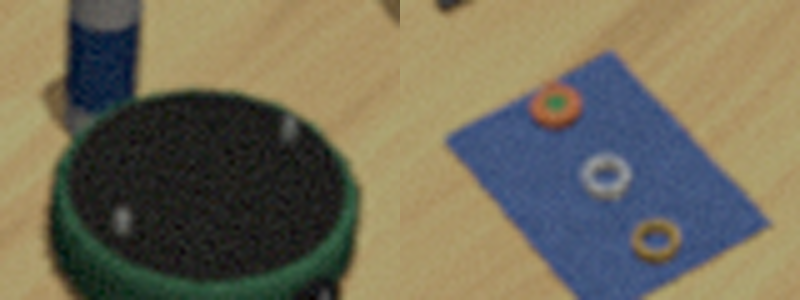

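```bash
cat > h.py <<'E'
from workcell import bot
import cv2,numpy as np
def ray(m,p):
    T=np.array(m["T"]); d=T[:3,:3]@np.linalg.solve(m["K"],[p[0],p[1],1]); return T[:3,3],d/np.linalg.norm(d)
def plane(m,p,z):
    c,d=ray(m,p); return c+d*(z-c[2])/d[2]
def tri(*mp):
    A=np.zeros((3,3));b=np.zeros(3)
    for m,p in mp:
        c,d=ray(m,p);P=np.eye(3)-np.outer(d,d);A+=P;b+=P@c
    return np.linalg.solve(A,b)
def proj(m,X):
    T=np.linalg.inv(m["T"]);x=np.array(m["K"])@(T[:3,:3]@np.array(X)+T[:3,3]);return x[:2]/x[2]
E
python3 - <<'E'
from h import *
s=bot.camera_model("scene");d=bot.camera_model("side")
D=dict(holeA=((426.75,223.5),(252.5,304.25),.008),holeB=((486.75,222.5),(200.5,321.75),.008),pegA=((168,333.4),(385.8,163.4),.07),pegB=((240.9,313.9),(352.2,182),.07),
brass=((352.25,263.5),(301.4,253),.012),steel=((358.5,284.5),(291.4,240.2),.012),pend=((365.25,310.25),(281.2,226),.014),loop=((364.25,318.5),None,.008),
spray=((199,366),(349,131),.15),jar=((441,318),(229,211),.085),tape=((312,230),(343,269),.015))
for k,(a,b,z) in D.items():
    print(k,np.round(plane(s,a,z),4),*( [np.round(plane(d,b,z),4),np.round(tri((s,a),(d,b)),4)] if b else []))
E
```

```text
holeA [0.502 0.27  0.008] [0.4976 0.2683 0.008 ] [0.4999 0.2693 0.0064]
holeB [0.5673 0.4027 0.008 ] [0.5618 0.4012 0.008 ] [0.5649 0.4023 0.0057]
pegA [ 0.5399 -0.3859  0.07  ] [ 0.5396 -0.3891  0.07  ] [ 0.5394 -0.3868  0.0709]
pegB [ 0.5655 -0.2395  0.07  ] [ 0.566  -0.2442  0.07  ] [ 0.5654 -0.2409  0.0719]
brass [0.5252 0.0474 0.012 ] [0.5194 0.0474 0.012 ] [0.5222 0.0473 0.0089]
steel [0.5823 0.0316 0.012 ] [0.5771 0.0316 0.012 ] [0.5797 0.0314 0.0093]
pend [0.6483 0.0107 0.014 ] [0.6409 0.0125 0.014 ] [0.645  0.0111 0.0094]
loop [6.623e-01 6.000e-04 8.000e-03]
spray [ 0.6777 -0.3562  0.15  ] [ 0.6801 -0.3594  0.15  ] [ 0.6785 -0.3566  0.1522]
jar [0.7691 0.1121 0.085 ] [0.755  0.1168 0.085 ] [0.7641 0.1141 0.0763]
tape [0.3958 0.0086 0.015 ] [0.3858 0.0109 0.015 ] [0.3898 0.0093 0.0089]
```

The crops confirm the choices:
- **Bowl:** holes at scene (427,223) and (487,222). Centre is about (0.532, 0.336), with the lug axis at about 64°.
- **Base:** pegs at scene (168,333) and (241,314). Centre is about (0.5525, -0.314), with the peg axis at about 80°.
- **Pad:** brass ring, steel ring and pendant in that order.
- **Spray can:** it almost touches the base, at (0.678, -0.357).

Next I go to the bowl.

```bash
python3 -m jog '[[[0.322,0.79,0.05,0,0,39,0],[0.322,0.79,0.05,0,0,39,0],[0.322,0.79,0.05,0,0,39,0],[0.322,0.79,0.05,0,0,39,0],[0.322,0.79,0.05,0,0,39,0],[0.322,0.79,0.05,0,0,39,0],[0.322,0.79,0.05,0,0,39,0],[0.322,0.79,0.05,0,0,39,0],[0.322,0.79,0.05,0,0,39,0],[0.322,0.79,0.05,0,0,39,0]]]'
```

```text
clock: 0.93
eef_pos: [0.3671, -0.0665, 0.2362]
tool_rot: [0.849, 0.529, -0.0, 0.0]
ft_force: [0.9, -0.3, -0.1]
grip_width: 0.0854
```

```bash
python3 -m jog '[[[0.165,0.402,0.024,0,0,0,0],[0.165,0.402,0.024,0,0,0,0],[0.165,0.402,0.024,0,0,0,0],[0.165,0.402,0.024,0,0,0,0],[0.165,0.402,0.024,0,0,0,0],[0.165,0.402,0.024,0,0,0,0],[0.165,0.402,0.024,0,0,0,0],[0.165,0.402,0.024,0,0,0,0],[0.165,0.402,0.024,0,0,0,0],[0.165,0.402,0.024,0,0,0,0]]]'
python3 - <<'E'
from h import *
m=bot.camera_model("wrist");cv2.imwrite("pics/w1.png",bot.camera("wrist"));print(np.round(m["T"],3).tolist(),m["K"][0])
print(bot.get_obs()["eef_pos"],proj(m,[.5325,.336,.105]),proj(m,[.5,.2693,.01]),proj(m,[.5649,.4023,.01]))
E
```

```text
clock: 1.77
eef_pos: [0.5251, 0.3183, 0.2586]
tool_rot: [0.849, 0.529, -0.001, 0.0]
ft_force: [1.5, -0.2, 0.5]
grip_width: 0.0852
[[0.897, -0.417, -0.144, 0.561], [-0.441, -0.848, -0.293, 0.394], [-0.0, 0.326, -0.945, 0.421], [0.0, 0.0, 0.0, 1.0]] [389.94293221   0.         313.60392219]
[0.52761266 0.32577168 0.25532388] [313.36450892 189.64138805] [313.65894345 238.19309655] [313.24430184  96.551346  ]
```

View pics/w1.png

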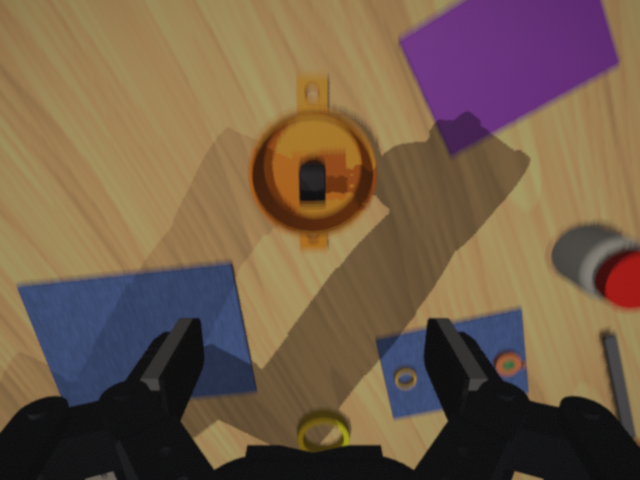

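The wrist view shows the bar at (312,190) and holes at (316,239) and (312,93). All are within 3 px of the prediction, so the estimate holds. Descending.

```bash
python3 -m jog '[[[0,0,-0.04,0,0,0,0],[0,0,-0.08,0,0,0,0],[0,0,-0.12,0,0,0,0],[0,0,-0.14,0,0,0,0],[0,0,-0.14,0,0,0,0],[0,0,-0.14,0,0,0,0],[0,0,-0.14,0,0,0,0]]]'
```

```text
clock: 2.4
eef_pos: [0.5262, 0.3168, 0.1209]
tool_rot: [0.849, 0.529, 0.001, 0.0]
ft_force: [0.2, 0.0, 0.5]
grip_width: 0.0852
```

```bash
python3 -m jog '[[[0.0063,0.019,0,0,0,0,0],[0.0063,0.019,-0.02,0,0,0,0],[0.0063,0.019,-0.041,0,0,0,0],[0.0063,0.019,-0.041,0,0,0,0],[0.0063,0.019,-0.041,0,0,0,100],[0.0063,0.019,-0.041,0,0,0,255],[0.0063,0.019,-0.041,0,0,0,255],[0.0063,0.019,-0.041,0,0,0,255],[0.0063,0.019,-0.041,0,0,0,255],[0.0063,0.019,-0.041,0,0,0,255]]]'
```

```text
clock: 3.23
eef_pos: [0.5325, 0.3355, 0.0796]
tool_rot: [0.849, 0.529, 0.001, 0.0]
ft_force: [0.6, -1.2, 3.9]
grip_width: 0.0197
```

```bash
python3 -m jog '[[[0,0,0.01,0,0,0,255],[0,0,0.04,0,0,0,255],[0,0,0.08,0,0,0,255],[0,0,0.12,0,0,0,255],[0,-0.04,0.12,0,0,4,255],[0.001,-0.08,0.12,0,0,8,255],[0.003,-0.12,0.12,0,0,12,255],[0.004,-0.16,0.12,0,0,16,255],[0.005,-0.2,0.12,0,0,16,255],[0.006,-0.24,0.12,0,0,16,255]]]'; python3 -m jog '[[[0.001,-0.041,0,0,0,0,255],[0.002,-0.082,0,0,0,0,255],[0.003,-0.123,0,0,0,0,255],[0.005,-0.164,0,0,0,0,255],[0.006,-0.205,0,0,0,0,255],[0.007,-0.246,0,0,0,0,255],[0.009,-0.287,0,0,0,0,255],[0.011,-0.328,0,0,0,0,255],[0.012,-0.369,0,0,0,0,255],[0.014,-0.41,0,0,0,0,255]]]'; python3 -m jog '[[[0,0,0,0,0,0,255],[0,0,0,0,0,0,255],[0,0,0,0,0,0,255]]]'
```

```text
clock: 4.07
eef_pos: [0.5362, 0.0936, 0.1978]
tool_rot: [0.767, 0.642, -0.001, -0.001]
ft_force: [1.2, 0.5, -4.4]
grip_width: 0.0201
clock: 4.9
eef_pos: [0.5503, -0.3161, 0.1977]
tool_rot: [0.767, 0.642, -0.0, -0.001]
ft_force: [1.5, 0.4, -3.5]
grip_width: 0.0197
clock: 5.15
eef_pos: [0.5505, -0.3144, 0.1971]
tool_rot: [0.767, 0.641, -0.0, -0.002]
ft_force: [-1.1, 0.5, -3.6]
grip_width: 0.0197
```

Run:
```python
from h import *
s=bot.camera_model("scene");d=bot.camera_model("side")
w=bot.camera_model("wrist");W=bot.camera("wrist");S=bot.camera("scene");D=bot.camera("side");o=bot.get_obs()["eef_pos"];print(o)
c=lambda i,p,w,h:cv2.resize(i[int(p[1])-h//2:int(p[1])+h//2,int(p[0])-w//2:int(p[0])+w//2],(400,300),interpolation=cv2.INTER_CUBIC)
print(proj(s,o),proj(d,o))
cs=proj(s,[o[0],o[1],.1]);cd=proj(d,[o[0],o[1],.1]);print(cs,cd)
cv2.imwrite("pics/c2.png",np.vstack([np.hstack([c(S,cs,160,120),c(D,cd,120,90)]),np.hstack([cv2.resize(W,(400,300)),c(W,(313,120),200,150)])]))
cv2.imwrite("pics/S2.png",S);cv2.imwrite("pics/D2.png",D);cv2.imwrite("pics/W2.png",W)
for n,a in dict(pA=[.5394,-.3868,.071],pB=[.5654,-.2409,.071]).items(): print(n,proj(s,a),proj(d,a),proj(w,a))
```

```text
[ 0.55142917 -0.31311647  0.19818723]
[193.15043395 288.57417991] [371.90238872 142.32895587]
[202.00646098 315.59388468] [369.60770606 166.36973451]
pA [167.38138741 333.14550217] [385.45136744 163.53357037] [317.473382  306.6872212]
pB [240.17704581 313.88857393] [351.70761564 182.37378917] [317.58667643 120.3636376 ]
```

View pics/c2.png

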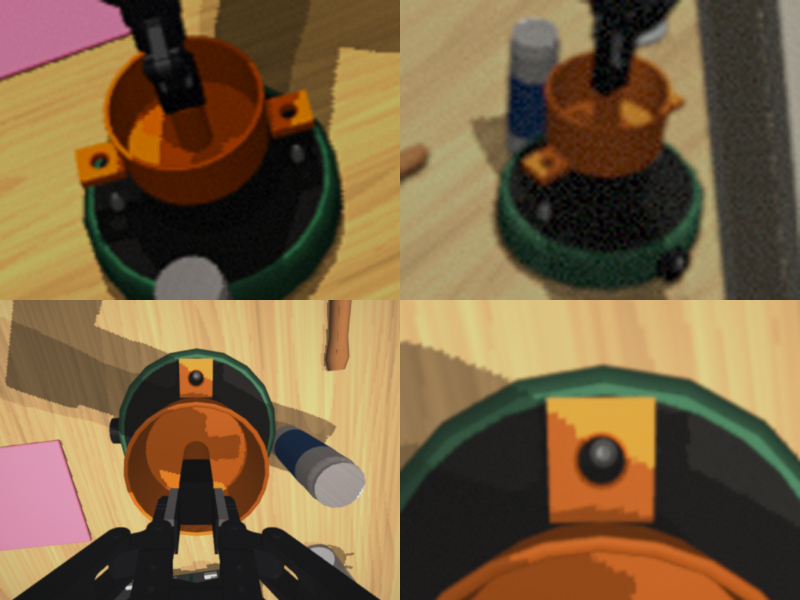

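Run:
```python
from h import *
s=bot.camera_model("scene");d=bot.camera_model("side");w=bot.camera_model("wrist")
W=cv2.imread("pics/W2.png");S=cv2.imread("pics/S2.png");D=cv2.imread("pics/D2.png")
zh=.1285
print("wrist hole",plane(w,(314,125),zh),"peg",plane(w,(314.4,123.5),.071))
a=plane(s,(161.2,319.4),zh);b=plane(s,(237.2,299.8),zh);print("scene holes",a,b,"mid",(a+b)/2,np.linalg.norm(a-b),np.degrees(np.arctan2(*(b-a)[[1,0]])))
c=plane(d,(352.5,169.6),zh);print("side holeB",c,tri((s,(237.2,299.8)),(d,(352.5,169.6))))
k=lambda i,p,q,n:cv2.resize(i[int(p[1])-q:int(p[1])+q,int(p[0])-q:int(p[0])+q],(n,n),interpolation=cv2.INTER_CUBIC)
cv2.imwrite("pics/c3.png",np.hstack([k(W,(314,124),24,400),np.vstack([k(S,(165,325),20,200),k(S,(239,305),20,200)]),np.vstack([k(D,(352,175),20,200),k(D,(385,162),20,200)])]))
```

```text
wrist hole [ 0.56361573 -0.240011    0.1285    ] peg [ 0.56368704 -0.2414692   0.071     ]
scene holes [ 0.54124486 -0.38689153  0.1285    ] [ 0.56751847 -0.24102881  0.1285    ] mid [ 0.55438166 -0.31396017  0.1285    ] 0.1482101017847045 79.7890559816518
side holeB [ 0.56363924 -0.23876062  0.1285    ] [ 0.56559472 -0.24088029  0.12580121]
```

View pics/c3.png

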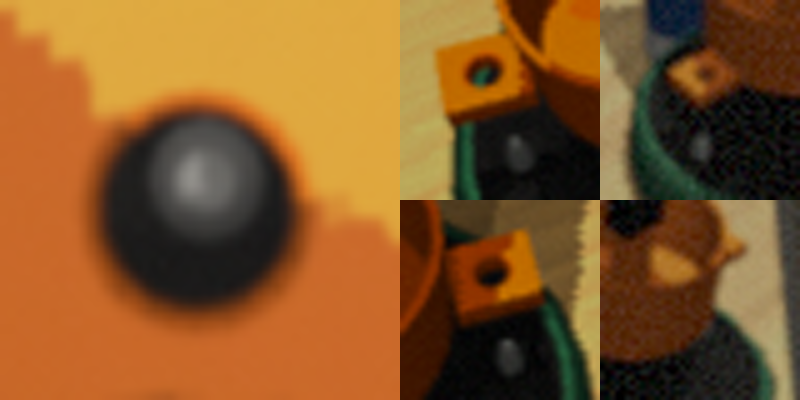

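The wrist view shows the lug hole at (314.2,124.4) with the peg tip inside it at (314.6,121). The scene view shows both pegs under both holes. I'll lower to just above the peg tips and look again.

```bash
python3 -m jog '[[[0,0,-0.01,0,0,0,255],[0,0,-0.02,0,0,0,255],[0,0,-0.03,0,0,0,255],[0,0,-0.04,0,0,0,255],[0,0,-0.04,0,0,0,255],[0,0,-0.04,0,0,0,255]]]'
python3 - <<'E'
from h import *
W=bot.camera("wrist");S=bot.camera("scene");D=bot.camera("side");w=bot.camera_model("wrist");s=bot.camera_model("scene");d=bot.camera_model("side");o=bot.get_obs();print(o["eef_pos"],o["ft_force"])
k=lambda i,p,q,n:cv2.resize(i[int(p[1])-q:int(p[1])+q,int(p[0])-q:int(p[0])+q],(n,n),interpolation=cv2.INTER_CUBIC)
A=[.539,-.387,.085];B=[.5645,-.241,.085];print(proj(w,B),proj(s,A),proj(s,B),proj(d,B))
cv2.imwrite("pics/c4.png",np.hstack([k(W,proj(w,B),24,400),np.vstack([k(S,proj(s,A),15,300),k(S,proj(s,B),15,300)])[:400] if 0 else k(S,proj(s,A),15,400)]))
cv2.imwrite("pics/c4.png",np.vstack([np.hstack([k(W,proj(w,B),24,300),k(S,proj(s,A),15,300)]),np.hstack([k(S,proj(s,B),15,300),k(D,proj(d,B),15,300)])]))
E
```

```text
clock: 5.8
eef_pos: [0.5505, -0.314, 0.1565]
tool_rot: [0.767, 0.642, -0.001, -0.002]
ft_force: [0.2, 0.2, -3.9]
grip_width: 0.0199
[ 0.55180854 -0.31491906  0.15870043] [-1.11940434  0.14117979 -4.21249013]
[314.1276639  122.98951403] [165.70208274 329.60258565] [239.1758456  310.04075928] [352.13225579 179.30161074]
```

View pics/c4.png

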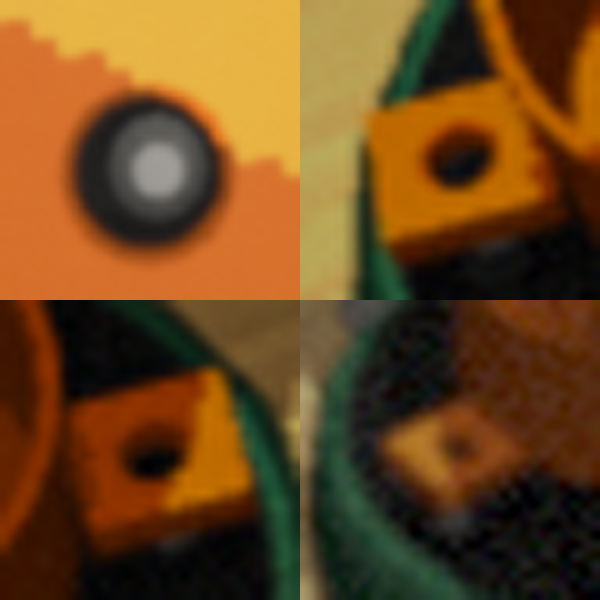

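Run:
```python
from h import *
w=bot.camera_model("wrist");o=bot.get_obs();zb=o["eef_pos"][2]-.0796;print(o["eef_pos"])
h=plane(w,(290+151/6.25,98+170/6.25),zb+.010)
for q in((158,168),(160,166)):
    p=plane(w,(290+q[0]/6.25,98+q[1]/6.25),.071);print(h,p,p-h)
for q in ((151,170),):pass
t=np.radians(80);print("along y",(p-h)[:2]@[np.cos(t),np.sin(t)],"along x",(p-h)[:2]@[np.sin(t),-np.cos(t)])
```

```text
[ 0.55180854 -0.31491906  0.15870043]
[ 0.56432075 -0.24203742  0.08910043] [ 0.56494512 -0.24276659  0.071     ] [ 0.00062438 -0.00072917 -0.01810043]
[ 0.56432075 -0.24203742  0.08910043] [ 0.56517253 -0.24261521  0.071     ] [ 0.00085178 -0.00057779 -0.01810043]
along y -0.0004211022396261254 along x 0.0009391713608768046
```

```bash
python3 -m jog '[[[0.0007,-0.0005,0,0,0,0,255],[0.0007,-0.0005,-0.004,0,0,0,255],[0.0007,-0.0005,-0.008,0,0,0,255],[0.0007,-0.0005,-0.012,0,0,0,255],[0.0007,-0.0005,-0.015,0,0,0,255],[0.0007,-0.0005,-0.018,0,0,0,255],[0.0007,-0.0005,-0.018,0,0,0,255],[0.0007,-0.0005,-0.018,0,0,0,255]]]'; python3 -m jog '[[[0,0,-0.001,0,0,0,255],[0,0,-0.002,0,0,0,255],[0,0,-0.002,0,0,0,255],[0,0,-0.002,0,0,0,255]]]'
```

```text
clock: 6.62
eef_pos: [0.5519, -0.315, 0.1398]
tool_rot: [0.767, 0.642, -0.0, -0.0]
ft_force: [-0.4, -0.3, -3.4]
grip_width: 0.0198
clock: 6.95
eef_pos: [0.5521, -0.3151, 0.1382]
tool_rot: [0.767, 0.642, -0.0, 0.0]
ft_force: [0.1, 0.8, -3.6]
grip_width: 0.0195
```

```bash
python3 -m jog '[[[0,0,-0.001,0,0,0,255],[0,0,-0.002,0,0,0,255],[0,0,-0.002,0,0,0,255],[0,0,-0.002,0,0,0,255]]]';  python3 -m jog '[[[0,0,-0.001,0,0,0,255],[0,0,-0.001,0,0,0,255],[0,0,-0.001,0,0,0,255]]]'
```

```text
clock: 7.28
eef_pos: [0.552, -0.3151, 0.136]
tool_rot: [0.767, 0.642, -0.0, -0.0]
ft_force: [-0.1, 0.4, -3.8]
grip_width: 0.0196
clock: 7.53
eef_pos: [0.5521, -0.3151, 0.1351]
tool_rot: [0.767, 0.642, -0.0, -0.0]
ft_force: [0.1, -0.5, -2.9]
grip_width: 0.0196
```

```bash
python3 -m jog '[[[0,0,-0.001,0,0,0,255],[0,0,-0.001,0,0,0,255],[0,0,-0.001,0,0,0,255]]]';  python3 -m jog '[[[0,0,-0.0005,0,0,0,255],[0,0,-0.0005,0,0,0,255],[0,0,-0.0005,0,0,0,255]]]'
```

```text
clock: 7.78
eef_pos: [0.5524, -0.3153, 0.1346]
tool_rot: [0.767, 0.642, 0.0, 0.0]
ft_force: [-0.3, -0.4, -1.4]
grip_width: 0.0199
clock: 8.03
eef_pos: [0.5524, -0.3153, 0.1346]
tool_rot: [0.767, 0.642, 0.0, 0.001]
ft_force: [-1.7, 0.4, 3.8]
grip_width: 0.0199
```

Seated: contact force rose at TCP z 0.1346, exactly the height predicted for home. Releasing and retreating.

```bash
python3 -m jog '[[[0,0,0,0,0,0,0],[0,0,0,0,0,0,0],[0,0,0,0,0,0,0],[0,0,0,0,0,0,0],[0,0,0,0,0,0,0],[0,0,0.01,0,0,0,0],[0,0,0.04,0,0,0,0],[0,0,0.08,0,0,0,0],[0,0,0.11,0,0,0,0],[0,0.03,0.12,0,0,7,0]]]'; python3 -m jog '[[[-0.003,0.33,0.0,0,0,77,0],[-0.003,0.33,0.0,0,0,77,0],[-0.003,0.33,0.0,0,0,77,0],[-0.003,0.33,0.0,0,0,77,0],[-0.003,0.33,0.0,0,0,77,0],[-0.003,0.33,0.0,0,0,77,0],[-0.003,0.33,0.0,0,0,77,0],[-0.003,0.33,0.0,0,0,77,0],[-0.003,0.33,0.0,0,0,77,0],[-0.003,0.33,0.0,0,0,77,0]]]'
```

```text
clock: 8.87
eef_pos: [0.5539, -0.2902, 0.26]
tool_rot: [0.727, 0.686, 0.001, 0.006]
ft_force: [1.3, 0.6, 1.2]
grip_width: 0.0853
clock: 9.7
eef_pos: [0.549, 0.0478, 0.2547]
tool_rot: [0.181, 0.983, 0.0, 0.001]
ft_force: [0.3, -1.0, -0.5]
grip_width: 0.0858
```

```bash
python3 -m jog '[[[-0.027,0,-0.03,0,0,5,0],[-0.027,0,-0.07,0,0,5,0],[-0.027,0,-0.07,0,0,5,0],[-0.027,0,-0.07,0,0,5,0],[-0.027,0,-0.07,0,0,5,0]]]'
python3 - <<'E'
from h import *
w=bot.camera_model("wrist");W=bot.camera("wrist");cv2.imwrite("pics/w5.png",W)
S=bot.camera("scene");D=bot.camera("side");cv2.imwrite("pics/S5.png",S);cv2.imwrite("pics/D5.png",D)
for n,p in dict(b=[.5222,.0473,.012],s=[.5797,.0314,.012],p=[.645,.0111,.014]).items():print(n,proj(w,p))
k=lambda i,p,w,h,n,m:cv2.resize(i[int(p[1])-h:int(p[1])+h,int(p[0])-w:int(p[0])+w],(n,m),interpolation=cv2.INTER_CUBIC)
s=bot.camera_model("scene");d=bot.camera_model("side");C=[.5525,-.315,.09]
cv2.imwrite("pics/c5.png",np.hstack([cv2.resize(W,(480,360)),np.vstack([k(S,proj(s,C),60,45,240,180),k(D,proj(d,C),48,36,240,180)])]))
E
```

```text
clock: 10.12
eef_pos: [0.5241, 0.0449, 0.1861]
tool_rot: [0.144, 0.99, 0.0, 0.002]
ft_force: [1.0, 0.5, 1.5]
grip_width: 0.0852
b [315.271774   203.98459981]
s [316.45491036 266.1300498 ]
p [315.50028704 330.72080622]
```

View pics/c5.png

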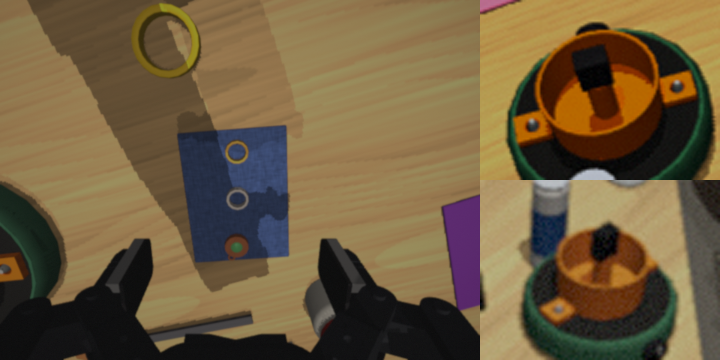

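The bowl is seated with both pegs showing through both lugs. The wrist view shows brass (315,203), steel (315,265) and pendant (315,329), matching the predictions. Descending on the brass ring with a partly closed gripper.

```bash
python3 -m jog '[[[-0.0025,0.0024,-0.04,0,0,0,110],[-0.0025,0.0024,-0.08,0,0,0,110],[-0.0025,0.0024,-0.12,0,0,0,110],[-0.0025,0.0024,-0.145,0,0,0,110],[-0.0025,0.0024,-0.145,0,0,0,110],[-0.0025,0.0024,-0.145,0,0,0,110]]]'
python3 - <<'E'
from h import *
w=bot.camera_model("wrist");W=bot.camera("wrist");cv2.imwrite("pics/w6.png",W);o=bot.get_obs();print(bot.tip_extent,o["eef_pos"],o["grip_width"],proj(w,[.522,.0473,.014]),proj(w,[.522,.0473,.004]))
E
```

```text
clock: 10.77
eef_pos: [0.5202, 0.0472, 0.039]
tool_rot: [0.144, 0.99, -0.0, -0.0]
ft_force: [1.2, -0.7, 1.5]
grip_width: 0.0486
0.008 [0.52178229 0.04738828 0.04057197] 0.04841708969305267 [314.89418249 279.96330341] [314.83479731 272.34356537]
```

```bash
python3 -m jog '[[[0.0015,0,-0.01,0,0,0,110],[0.0015,0,-0.02,0,0,0,110],[0.0015,0,-0.02,0,0,0,110],[0.0015,0,-0.02,0,0,0,110]]]';python3 -m jog '[[[0,0,-0.002,0,0,0,130],[0,0,-0.003,0,0,0,140],[0,0,-0.003,0,0,0,140],[0,0,-0.003,0,0,0,140]]]'
python3 - <<'E'
from h import *
W=bot.camera("wrist");cv2.imwrite("pics/w7.png",cv2.resize(W[180:420,160:480],(640,480)));o=bot.get_obs();print(o["eef_pos"],o["grip_width"])
E
```

```text
clock: 11.15
eef_pos: [0.521, 0.0472, 0.0187]
tool_rot: [0.144, 0.99, -0.0, -0.0]
ft_force: [0.6, 1.1, 0.3]
grip_width: 0.0483
clock: 11.48
eef_pos: [0.5212, 0.0473, 0.0158]
tool_rot: [0.144, 0.99, 0.0, 0.0]
ft_force: [-0.4, 0.1, -0.7]
grip_width: 0.0385
[0.52121192 0.04728646 0.01580109] 0.03854489347503324
```

View pics/w7.png

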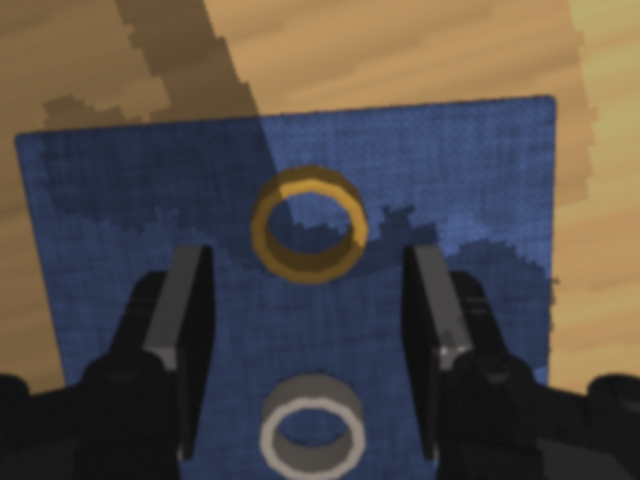

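Run:
```python
from h import *
from scipy.spatial.transform import Rotation as R
w=bot.camera_model("wrist");o=bot.get_obs();r=R.from_quat(o["tool_rot"]).as_matrix()
c=lambda p:((proj(w,p)-[160,180])*2).round()
print("axes",r.round(2).tolist())
for z in(.008,0,-.011,-.03):
  for x in(-.011,0,.011): print(z,x,c(o["eef_pos"]+r@[x,.0193,z]),c(o["eef_pos"]+r@[x,-.0193,z]))
for z in(.004,.014):print("ring",z,c([.5212,.0473,z]),c([.58,.0314,z]))
print("ring measured at .014", plane(w,(160+309/2,180+240/2),.014), plane(w,(160+309/2,180+222/2),.009))
print(np.round(w["T"],3).tolist())
```

```text
axes [[-0.96, 0.28, 0.0], [0.28, 0.96, 0.0], [-0.0, 0.0, -1.0]]
0.008 -0.011 [386. 263.] [229. 263.]
0.008 0 [387. 223.] [228. 223.]
0.008 0.011 [388. 181.] [226. 181.]
0 -0.011 [389. 280.] [226. 280.]
0 0 [390. 238.] [225. 238.]
0 0.011 [392. 195.] [223. 195.]
-0.011 -0.011 [394. 305.] [222. 305.]
-0.011 0 [395. 262.] [220. 262.]
-0.011 0.011 [397. 216.] [218. 217.]
-0.03 -0.011 [404. 357.] [212. 357.]
-0.03 0 [406. 310.] [209. 310.]
-0.03 0.011 [408. 260.] [207. 260.]
ring 0.004 [307. 216.] [313. 418.]
ring 0.014 [308. 235.] [313. 444.]
ring measured at .014 [0.52263467 0.04723558 0.014     ] [0.52051304 0.04787925 0.009     ]
[[0.285, 0.906, 0.313, 0.44], [0.958, -0.27, -0.093, 0.071], [0.0, 0.326, -0.945, 0.179], [0.0, 0.0, 0.0, 1.0]]
```

```bash
python3 -m jog '[[[0,0,0,0,0,0,255],[0,0,0,0,0,0,255],[0,0,0,0,0,0,255],[0,0,0,0,0,0,255],[0,0,0,0,0,0,255],[0,0,0,0,0,0,255]]]'
python3 - <<'E'
from h import *
W=bot.camera("wrist");cv2.imwrite("pics/w8.png",cv2.resize(W[180:420,160:480],(640,480)));o=bot.get_obs();print(o["eef_pos"],o["grip_width"])
E
```

```text
clock: 12.03
eef_pos: [0.5211, 0.0473, 0.0157]
tool_rot: [0.144, 0.99, 0.0, 0.0]
ft_force: [-0.7, -0.5, 0.3]
grip_width: 0.0001
[0.52112907 0.04729125 0.01565464] 0.000263232702430791
```

Run:
```python
from h import *
for n in("w7","w8"):
    i=cv2.imread(f"pics/{n}.png");h=cv2.cvtColor(i,cv2.COLOR_BGR2HSV)[:330,150:470]
    m=cv2.inRange(h,(10,110,60),(32,255,255));m=cv2.morphologyEx(m,cv2.MORPH_OPEN,np.ones((3,3)))[140:]
    y,x=np.nonzero(m);print(n,len(x),x.min()+150,x.max()+150,y.min()+140,y.max()+140)
g=cv2.cvtColor(cv2.imread("pics/w8.png"),cv2.COLOR_BGR2GRAY)
for r in range(180,340,10):print(r,g[r,240:380:10])
```

```text
w7 6221 252 366 167 282
w8 4104 252 366 167 266
180 [ 41  42  45  47  62  68  87 118  86  62  64  76  74  74]
190 [ 43  41  45  48 107 133 129 118 125 133 128  57  70  71]
200 [ 45  44  51  74  69  75  76  79  77  84 125 134  62  75]
210 [ 44  44  70  62  45  51  44  43  55  56  76 121 112  76]
220 [ 42  47  72  45  44  44  43  42  41  42  67  85 129  80]
230 [ 49  55  72  45  41  42  42  42  41  43  44  46 131  78]
240 [43 48 75 48 43 42 43 40 43 43 44 47 87 61]
250 [42 45 71 56 53 67 47 21 68 68 66 58 70 42]
260 [47 46 55 72 53 63 40 20 67 68 68 73 48 44]
270 [55 21 20 27 53 61 41 21 67 68 66 25 23 33]
280 [22 17 20 30 53 55 35 20 66 68 67 21 22 23]
290 [19 18 19 37 53 53 33 20 66 68 65 21 23 20]
300 [21 18 18 43 53 52 25 19 65 53 55 20 20 19]
310 [21 19 20 47 53 52 25 17 51 53 53 24 20 21]
320 [18 17 18 50 53 52 25 18 51 52 53 22 19 18]
330 [19 17 19 52 53 52 23 17 51 53 53 27 19 18]
```

The gripper shut on nothing. The ring's pixel extents are unchanged (252–366, 167), so it has not moved and the tips are above it. I'll reopen and feel downward in small steps.

```bash
python3 -m jog '[[[0,0,0,0,0,0,140],[0,0,0,0,0,0,140],[0,0,0,0,0,0,140],[0,0,0,0,0,0,140],[0,0,-0.002,0,0,0,140],[0,0,-0.003,0,0,0,140],[0,0,-0.003,0,0,0,140],[0,0,-0.003,0,0,0,140]]]';python3 -m jog '[[[0,0,-0.0015,0,0,0,140],[0,0,-0.003,0,0,0,140],[0,0,-0.003,0,0,0,140],[0,0,-0.003,0,0,0,140]]]'
python3 - <<'E'
from h import *
W=bot.camera("wrist");cv2.imwrite("pics/w9.png",cv2.resize(W[180:420,160:480],(640,480)))
d=bot.camera_model("side");D=bot.camera("side");o=bot.get_obs();print(o["eef_pos"],o["grip_width"])
s=bot.camera_model("scene");S=bot.camera("scene");k=lambda i,p,w,h,n,m:cv2.resize(i[int(p[1])-h:int(p[1])+h,int(p[0])-w:int(p[0])+w],(n,m),interpolation=cv2.INTER_CUBIC)
p=o["eef_pos"];cv2.imwrite("pics/c9.png",np.hstack([k(S,proj(s,p),32,32,400,400),k(D,proj(d,p),32,32,400,400)]));print(proj(s,p),proj(d,p))
E
```

```text
clock: 12.75
eef_pos: [0.521, 0.0473, 0.0125]
tool_rot: [0.144, 0.99, -0.0, -0.0]
ft_force: [-0.3, 0.6, 0.7]
grip_width: 0.0381
clock: 13.08
eef_pos: [0.521, 0.0473, 0.0095]
tool_rot: [0.144, 0.99, -0.0, -0.0]
ft_force: [0.3, -0.2, 0.5]
grip_width: 0.039
[0.52112989 0.04728285 0.00963344] 0.03810290224860531
[351.29224452 262.85136546] [301.04148541 253.14698706]
```

View pics/c9.png

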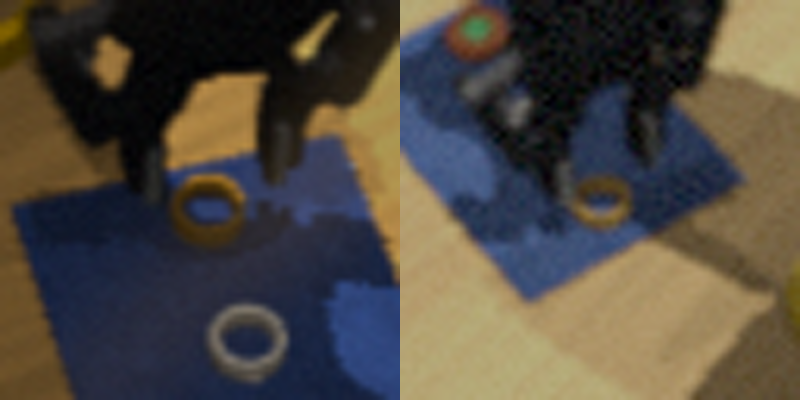

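Run:
```python
from h import *
s=bot.camera_model("scene");d=bot.camera_model("side")
f=lambda a,b:(((s,(319+a[0]/6.25,230+a[1]/6.25))),(d,(269+b[0]/6.25,221+b[1]/6.25)))
print("tips",tri(*f((150,202),(250,167))),tri(*f((280,184),(165,203))),tri(*f((150,202),(165,203))),tri(*f((280,184),(250,167))),"ring",tri(*f((208,211),(200,204))))
```

```text
tips [0.51426742 0.02452254 0.0192864 ] [0.52944194 0.06956314 0.02072514] [0.52276065 0.04468315 0.00990762] [0.52105836 0.04953744 0.03147004] ring [0.52208963 0.04822156 0.00697269]
```

Triangulating the fingertips gives z about 0.020 with the TCP at 0.0096, so the real tips are about 11 mm behind the TCP rather than 8 mm ahead. I have to go about 13 mm lower, watching the force.

```bash
python3 -m jog '[[[0.0005,0,-0.003,0,0,0,140],[0.0005,0,-0.006,0,0,0,140],[0.0005,0,-0.009,0,0,0,140],[0.0005,0,-0.009,0,0,0,140],[0.0005,0,-0.009,0,0,0,140]]]';python3 -m jog '[[[0,0,-0.001,0,0,0,140],[0,0,-0.002,0,0,0,140],[0,0,-0.003,0,0,0,140],[0,0,-0.003,0,0,0,140]]]'
```

```text
clock: 13.65
eef_pos: [0.5212, 0.0472, 0.0002]
tool_rot: [0.144, 0.99, -0.0, -0.0]
ft_force: [0.1, 1.2, -0.4]
grip_width: 0.0384
clock: 13.98
eef_pos: [0.5215, 0.0473, -0.0025]
tool_rot: [0.144, 0.99, -0.0, -0.0]
ft_force: [0.0, -0.8, 0.4]
grip_width: 0.0387
```

```bash
python3 -m jog '[[[0,0,-0.001,0,0,0,140],[0,0,-0.001,0,0,0,180],[0,0,-0.001,0,0,0,220],[0,0,-0.001,0,0,0,255],[0,0,-0.001,0,0,0,255],[0,0,-0.001,0,0,0,255],[0,0,-0.001,0,0,0,255]]]'
```

```text
clock: 14.57
eef_pos: [0.5217, 0.0473, -0.0033]
tool_rot: [0.144, 0.99, 0.0, 0.0]
ft_force: [-0.7, -0.2, -1.3]
grip_width: 0.0004
```

```bash
cat > b.py <<'E'
from h import *
def seg(i,x,y,q=28):
    h=cv2.cvtColor(i,cv2.COLOR_BGR2HSV)[y-q:y+q,x-q:x+q]
    m=cv2.inRange(h,(8,120,70),(32,255,255));n,l,st,ce=cv2.connectedComponentsWithStats(m)
    return [(st[j].tolist(),(ce[j]+[x-q,y-q]).round(1).tolist()) for j in range(1,n) if st[j][4]>12]
E
python3 - <<'E'
from b import *
S=bot.camera("scene");D=bot.camera("side");W=bot.camera("wrist")
for n,i in("scene",S),("side",D),("wrist",W):cv2.imwrite(f"pics/{n}10.png",i)
s0=cv2.imread("pics/S5.png");d0=cv2.imread("pics/D5.png")
print(seg(s0,352,264,16));print(seg(S,352,264,16));print(seg(d0,301,253,16));print(seg(D,301,253,16))
cs=lambda i,x,y:"\n".join("".join("#" if v else "." for v in r) for r in cv2.inRange(cv2.cvtColor(i,cv2.COLOR_BGR2HSV)[y-12:y+12,x-16:x+16],(8,120,70),(32,255,255)))
print(cs(s0,352,262));print();print(cs(S,352,262))
def g(i,x,y):print("\n".join(" ".join("%3d"%v for v in r) for r in cv2.cvtColor(i,cv2.COLOR_BGR2GRAY)[y-12:y+10:1,x-14:x+14:1]))
g(S,352,262)
E
```

```text
[([0, 0, 32, 11, 245], [349.0, 251.6]), ([10, 10, 12, 10, 55], [351.9, 262.7])]
[([0, 7, 5, 4, 14], [337.4, 256.4])]
[]
[([12, 16, 9, 4, 18], [301.3, 254.8])]
################################
################################
##############################..
##########################......
#####################...........
#################...............
############....................
#######.........................
####..........#####.............
............#########...........
...........###.....##...........
...........##.......##..........
...........#........##..........
..........##........##..........
...........##.......##..........
...........###......##..........
............#########...........
.............#######............
................................
................................
................................
................................
................................
................................

................................
................................
.........................###....
................................
................
[... 2407 characters left out ...]
  49  46  44  45  45  41  44
 23  25  28  24  28  28  29  29  32  37  43  50  52  51  49  57  56  56  50  46  42  42  44  42  42  45  46  43
 21  28  27  27  28  32  30  32  33  36  41  44  47  50  52  50  50  49  47  42  43  41  45  42  46  45  47  50
 28  25  27  30  30  28  30  31  33  34  37  41  43  47  47  45  44  46  44  41  39  42  45  44  44  43  49  51
 30  33  36  37  35  29  32  31  32  34  34  39  38  42  43  41  42  42  42  42  40  41  43  44  48  45  48  49
 37  36  38  36  39  41  39  37  35  35  36  37  38  37  41  39  39  42  40  41  43  46  46  47  49  46  47  48
 37  37  40  39  37  38  40  38  36  34  37  36  38  40  39  40  40  41  42  42  46  46  45  47  47  46  47  46
```

The ring is still in place, with the shut tips at or just above its top. I'll reopen and feel down to the pad in millimetre steps.

```bash
python3 -m jog '[[[0,0,0,0,0,0,140],[0,0,0,0,0,0,140],[0,0,0,0,0,0,140],[0,0,0,0,0,0,140],[0,0,-0.001,0,0,0,140],[0,0,-0.002,0,0,0,140],[0,0,-0.003,0,0,0,140],[0,0,-0.003,0,0,0,140],[0,0,-0.003,0,0,0,140]]]';python3 -m jog '[[[0,0,-0.001,0,0,0,140],[0,0,-0.001,0,0,0,140],[0,0,-0.002,0,0,0,140],[0,0,-0.002,0,0,0,140]]]'
```

```text
clock: 15.47
eef_pos: [0.5215, 0.0473, -0.0065]
tool_rot: [0.144, 0.99, -0.0, -0.0]
ft_force: [-0.0, 0.4, -0.2]
grip_width: 0.0386
clock: 15.8
eef_pos: [0.5215, 0.0473, -0.0085]
tool_rot: [0.144, 0.99, -0.0, -0.0]
ft_force: [-0.1, 0.3, -0.5]
grip_width: 0.0379
```

```bash
python3 -m jog '[[[0,0,-0.001,0,0,0,140],[0,0,-0.001,0,0,0,140],[0,0,-0.001,0,0,0,180],[0,0,-0.001,0,0,0,220],[0,0,-0.001,0,0,0,255],[0,0,-0.001,0,0,0,255],[0,0,-0.001,0,0,0,255],[0,0,-0.001,0,0,0,255]]]'
```

```text
clock: 16.47
eef_pos: [0.5216, 0.0473, -0.0089]
tool_rot: [0.144, 0.99, 0.0, 0.0]
ft_force: [-2.2, -0.3, 5.8]
grip_width: 0.0232
```

```bash
python3 -m jog '[[[0,0,0.002,0,0,0,255],[0,0,0.006,0,0,0,255],[0,0,0.012,0,0,0,255],[0,0,0.02,0,0,0,255],[0,0,0.03,0,0,0,255],[0,0,0.04,0,0,0,255],[0,0,0.04,0,0,0,255],[0,0,0.04,0,0,0,255]]]'
python3 - <<'E'
from b import *
S=bot.camera("scene");D=bot.camera("side");W=bot.camera("wrist");o=bot.get_obs();p=o["eef_pos"];print(p,o["grip_width"])
for n,i in("scene",S),("side",D),("wrist",W):cv2.imwrite(f"pics/{n}11.png",i)
cs=lambda i,x,y:print("\n".join("".join("#" if v else "." for v in r) for r in cv2.inRange(cv2.cvtColor(i,cv2.COLOR_BGR2HSV)[y-15:y+15,x-20:x+20],(8,100,45),(32,255,255))))
s=bot.camera_model("scene");w=bot.camera_model("wrist")
q=proj(s,p+[0,0,.015]);print(q);cs(S,352,262);cs(S,int(q[0]),int(q[1]))
h=cv2.inRange(cv2.cvtColor(W,cv2.COLOR_BGR2HSV),(8,130,50),(32,255,255))[260:380:3,250:380:2];print("\n".join("".join("#" if v else "." for v in r) for r in h))
E
```

```text
clock: 17.13
eef_pos: [0.5228, 0.0474, 0.032]
tool_rot: [0.144, 0.99, 0.0, 0.001]
ft_force: [-0.5, -0.1, -1.2]
grip_width: 0.023
[0.52123828 0.04723591 0.03038303] 0.02271882931569293
[351.92919118 253.73187136]
###########......#########.......#######
###########......#########......########
###########.......########......########
###########........#######......########
###########.......########.....########.
###########......#########....####......
############.....##########.............
############.....##########.............
##############...####...###.............
##############....########..............
#############....#########..............
########..........######................
####....................................
........................................
........................................
........................................
........................................
........................................
........................................
........................................
........................................
...........................
[... 3511 characters left out ...]
###############.........................
...........................#########.............................
.................................................................
.................................................................
.................................................................
.................................................................
.................................................................
.................................................................
.................................................................
.................................................................
.................................................................
```

The brass ring is held: the wrist mask shows it whole, centred at (315,318) between the pads, and its old spot is empty. The true tips sit about 13 mm behind the TCP. I'll carry it to the channel on the bowl's near (-x) side, jaws tangential. The gripper body has to stay above the 160 mm bar, so I'll release at rim height.

```bash
python3 -m jog '[[[0,0,0.04,0,0,3,255],[0,0,0.08,0,0,6,255],[0,-0.02,0.115,0,0,6,255],[0,-0.06,0.12,0,0,6,255],[0.001,-0.1,0.12,0,0,6,255],[0.001,-0.14,0.12,0,0,6,255],[0.001,-0.18,0.12,0,0,6,255],[0.001,-0.22,0.12,0,0,6,255],[0.001,-0.26,0.12,0,0,6,255],[0.001,-0.3,0.12,0,0,6,255]]]'; python3 -m jog '[[[0,-0.03,0,0,0,0,255],[0,-0.057,0,0,0,0,255],[0,-0.057,0,0,0,0,255],[0,-0.057,-0.02,0,0,0,255],[0,-0.057,-0.035,0,0,0,255],[0,-0.057,-0.045,0,0,0,255],[0,-0.057,-0.045,0,0,0,255],[0,-0.057,-0.045,0,0,0,255]]]'
python3 - <<'E'
from b import *
S=bot.camera("scene");D=bot.camera("side");W=bot.camera("wrist");o=bot.get_obs();p=o["eef_pos"];print(p,o["grip_width"])
w=bot.camera_model("wrist")
for n,i in("scene",S),("side",D),("wrist",W):cv2.imwrite(f"pics/{n}12.png",i)
for q in ([.5524,-.315,.16],p+[0,0,.018]):print(proj(w,q))
m=cv2.inRange(cv2.cvtColor(W,cv2.COLOR_BGR2HSV),(20,110,50),(32,255,255))
y,x=np.nonzero(m[270:370,270:360]);print(len(x),x.mean()+270,y.mean()+270)
E
```

```text
clock: 18.12
eef_pos: [0.5219, -0.2545, 0.15]
tool_rot: [0.092, 0.996, 0.0, -0.001]
ft_force: [1.2, 0.1, -0.7]
grip_width: 0.0227
clock: 18.78
eef_pos: [0.5221, -0.3089, 0.1048]
tool_rot: [0.091, 0.996, 0.001, -0.001]
ft_force: [-0.0, -0.2, 0.2]
grip_width: 0.0229
[ 0.52347469 -0.30979572  0.10681796] 0.022978684202308943
[313.95927277 440.94093101]
[313.51400551 319.22033039]
19 311.36842105263156 321.5263157894737
```

```bash
python3 -m jog '[[[0,0,0,0,0,0,150],[0,0,0,0,0,0,150],[0,0,0,0,0,0,150],[0,0,0,0,0,0,140],[0,0,0,0,0,0,140],[0,0,0,0,0,0,140],[0,0,0.04,0,0,0,140],[0,0,0.08,0,0,0,140],[0,0.04,0.1,0,0,-3,140],[0,0.08,0.1,0,0,-6,140]]]'
python3 - <<'E'
from b import *
S=bot.camera("scene");D=bot.camera("side");W=bot.camera("wrist");o=bot.get_obs();p=o["eef_pos"];print(p,o["grip_width"])
for n,i in("scene",S),("side",D),("wrist",W):cv2.imwrite(f"pics/{n}13.png",i)
w=bot.camera_model("wrist");q=proj(w,[.5228,-.3098,.065]);print(q)
d=bot.camera_model("side");print(proj(d,[.5228,-.3098,.065]))
E
```

```text
clock: 19.77
eef_pos: [0.5255, -0.2335, 0.2112]
tool_rot: [0.147, 0.989, -0.002, 0.005]
ft_force: [1.0, -0.0, -0.2]
grip_width: 0.0381
[ 0.52304103 -0.2285469   0.20679914] 0.03876193504465966
[219.439947   243.31759424]
[375.06912994 178.83256815]
```

Run:
```python
from h import *
W=cv2.imread("pics/wrist13.png");h=cv2.cvtColor(W,cv2.COLOR_BGR2HSV)
r=h[190:320:4,120:330:4];print("\n".join("".join("." if v[2]<40 else ("B" if 17<=v[0]<=32 and v[1]>100 else ("o" if v[0]<17 and v[1]>120 else "-")) for v in q) for q in r))
```

```text
BB-----....---------.--..-----..............-------BB
BB----.-.-.----------.--...------............-----.BB
B----.....----.----...-.......-----...........------B
B---.--...-.-------.............----...........------
----..--...-----..................-.............-----
----.---..-----......-oooooo-....................----
---.--...-.---....-ooooooooooooo-................----
---..--...---...-ooooooooooooooooo-...............---
-.---..--.--...ooooooooooooooooooooo..............---
------...-...-ooooooooooooooooooooooo..............--
-....--..-..oooBBoooooooBBBooooooooooo.............--
--..-.--.-ooBoooooBBBBoBBBBoBBooooooooo.............-
------..-oooooooBBBBBBBBBBBBBoBBoooooooo............-
.-------oooooooBBBBBBBBBBBBBBBBoBooooooo.............
-.--..ooooooooBBBBBBBBoBBBBBBBBBBoooooooo....ooooooo.
----.ooooooooooBBBBBBBBooooBoooBBBooooooooooooooooooo
-----ooooooooBBBoBBBBBBBBBBBooooBBBoooooooooooooooooo
----oooooooooBooooBBBooBBBoooooBBBBoooooooooooooooooo
--.ooooooooooBBBoBBBBooooooooooooooooooooooooo---oooo
ooooooooooooBBBoBoBoBBoooooooooooooooooooooooo---oooo
oooooooooooooBBoBBBoBBooooooooooooooooooooooooo--oooo
oooooooooooooBoBBBBBooooooooooooooooooooooooooooooooo
ooooooooooooooooBBBBBoooooooooooooooooooooooooooooooo
oooooooooooooooBBBBBoooooooooooooooooooooooooooooooo-
oooooooooooooooBBoooooooooooooooooooooooooo..........
ooooooooooooooBoBoBoooooooooooooooooooooooo..........
BoooooooooooooBoBooooo.....oooooooooooooooo.........-
Booooooooooooooo...........ooooooBBoooooooo.........-
Boooooooooooooo............oooooooooooooooo.........-
BBoooooooooooo.............ooooo---..oooooo........--
BBoooooooooooo.............ooBBB---..oooooo........--
BBBoooooooooo..............ooooo---..oooooo.......---
BBBooooooooo...............oo..----..oooooo......---B
```

```bash
python3 -m jog '[[[0.121,0.24,-0.05,0,0,0,120],[0.121,0.24,-0.05,0,0,0,120],[0.121,0.24,-0.05,0,0,0,120],[0.121,0.24,-0.05,0,0,0,120],[0.121,0.24,-0.05,0,0,0,120],[0.121,0.24,-0.05,0,0,0,120],[0.121,0.24,-0.05,0,0,0,120],[0.121,0.24,-0.1,0,0,0,120],[0.121,0.24,-0.1,0,0,0,120],[0.121,0.24,-0.1,0,0,0,120]]]'; python3 -m jog '[[[0,0,0,0,0,0,120],[0,0,0,0,0,0,120]]]'
python3 - <<'E'
from b import *
w=bot.camera_model("wrist");W=bot.camera("wrist");cv2.imwrite("pics/w14.png",W);o=bot.get_obs();print(o["eef_pos"],o["grip_width"])
h=cv2.cvtColor(W,cv2.COLOR_BGR2HSV);g=cv2.inRange(h,(50,80,30),(90,255,255))[150:400,200:440]
n,l,st,ce=cv2.connectedComponentsWithStats(g);j=1+np.argmax(st[1:,4]);c=ce[j]+[200,150];print("stone",st[j],c,plane(w,c,.016))
m=cv2.inRange(h,(0,90,40),(16,255,255))[150:400,200:440];n,l,st,ce=cv2.connectedComponentsWithStats(m);
for j in range(1,n):
    if st[j,4]>60:
        x,y,ww,hh,a=st[j];print(st[j],[plane(w,(200+x+ww/2,150+y+hh/2),.011)])
print(proj(w,[.644,.0116,.016]))
E
```

```text
clock: 20.75
eef_pos: [0.6401, 0.0087, 0.1006]
tool_rot: [0.144, 0.99, -0.001, -0.005]
ft_force: [-0.2, -0.5, 0.2]
grip_width: 0.0452
clock: 20.92
eef_pos: [0.6446, 0.0079, 0.1073]
tool_rot: [0.145, 0.989, 0.0, 0.001]
ft_force: [-0.6, -0.4, 0.8]
grip_width: 0.0452
[0.64492403 0.0079392  0.10789154] 0.0452314024245143
stone [108  74  20  19 312] [317.34615385 232.81089744] [0.64259275 0.01114888 0.016     ]
[  96   59   45   53 1251] [array([0.64629522, 0.0109469 , 0.011     ])]
[318.55933829 234.5005299 ]
```

```bash
python3 -m jog '[[[-0.001,0.0034,-0.03,0,0,0,120],[-0.001,0.0034,-0.06,0,0,0,120],[-0.001,0.0034,-0.09,0,0,0,120],[-0.001,0.0034,-0.1,0,0,0,120],[-0.001,0.0034,-0.107,0,0,0,120],[-0.001,0.0034,-0.112,0,0,0,120],[-0.001,0.0034,-0.114,0,0,0,120],[-0.001,0.0034,-0.114,0,0,0,120],[-0.001,0.0034,-0.114,0,0,0,120]]]'
```

```text
clock: 21.72
eef_pos: [0.6439, 0.0126, -0.0067]
tool_rot: [0.144, 0.99, 0.0, 0.001]
ft_force: [0.2, 0.2, 0.3]
grip_width: 0.0447
```

```bash
python3 -m jog '[[[0,0,-0.001,0,0,0,120],[0,0,-0.002,0,0,0,140],[0,0,-0.0025,0,0,0,180],[0,0,-0.0025,0,0,0,220],[0,0,-0.0025,0,0,0,255],[0,0,-0.0025,0,0,0,255],[0,0,-0.0025,0,0,0,255],[0,0,-0.0025,0,0,0,255]]]'
```

```text
clock: 22.38
eef_pos: [0.6432, 0.0126, -0.0095]
tool_rot: [0.144, 0.99, 0.0, 0.001]
ft_force: [-1.3, -0.3, 4.9]
grip_width: 0.0271
```

```bash
python3 -m jog '[[[0,0,0.003,0,0,0,255],[0,0,0.01,0,0,0,255],[0,0,0.03,0,0,0,255],[0,0,0.06,0,0,0,255],[0,0,0.06,0,0,0,255],[0,0,0.06,0,0,0,255]]]'
python3 - <<'E'
from b import *
w=bot.camera_model("wrist");W=bot.camera("wrist");cv2.imwrite("pics/w15.png",W);o=bot.get_obs();p=o["eef_pos"];print(p,o["grip_width"])
m=cv2.inRange(cv2.cvtColor(W,cv2.COLOR_BGR2HSV),(0,90,40),(16,255,255))[150:400,200:440];n,l,st,ce=cv2.connectedComponentsWithStats(m)
for j in range(1,n):
    if st[j,4]>60:print(st[j],ce[j]+[200,150],plane(w,ce[j]+[200,150],p[2]+.02))
S=bot.camera("scene");D=bot.camera("side");cv2.imwrite("pics/S15.png",S);cv2.imwrite("pics/D15.png",D)
E
```

```text
clock: 22.88
eef_pos: [0.6449, 0.0127, 0.0521]
tool_rot: [0.144, 0.99, 0.0, 0.003]
ft_force: [-0.1, -0.2, 0.0]
grip_width: 0.0274
[0.6432897  0.01267315 0.05018062] 0.027430333951428475
[  79  134   71   85 3614] [312.60736027 323.12451577] [0.64636676 0.01164741 0.07018062]
```

The pendant is held: its mask moved up with the jaws to (313,323) and grew to 71 px. Carrying it to the +x side of the bowl.

```bash
python3 -m jog '[[[0,0,0.04,0,0,0,255],[0,0,0.08,0,0,0,255],[-0.004,-0.02,0.115,0,0,0,255],[-0.011,-0.06,0.12,0,0,0,255],[-0.018,-0.1,0.12,0,0,0,255],[-0.025,-0.14,0.12,0,0,0,255],[-0.032,-0.18,0.12,0,0,0,255],[-0.04,-0.22,0.12,0,0,0,255],[-0.047,-0.26,0.12,0,0,0,255],[-0.054,-0.3,0.12,0,0,0,255]]]'; python3 -m jog '[[[-0.006,-0.033,0,0,0,0,255],[-0.006,-0.033,0,0,0,0,255],[-0.006,-0.033,0,0,0,0,255],[-0.006,-0.033,0,0,0,0,255]]]'
```

```text
clock: 23.87
eef_pos: [0.5871, -0.2889, 0.1675]
tool_rot: [0.144, 0.99, 0.0, -0.001]
ft_force: [0.5, 0.2, 0.1]
grip_width: 0.0273
clock: 24.2
eef_pos: [0.5819, -0.3199, 0.1676]
tool_rot: [0.144, 0.99, 0.001, -0.001]
ft_force: [0.5, 0.4, 0.5]
grip_width: 0.0275
```

```bash
python3 -m jog '[[[0.001,0,-0.02,0,0,0,255],[0.001,0,-0.04,0,0,0,255],[0.001,0,-0.055,0,0,0,255],[0.001,0,-0.063,0,0,0,255],[0.001,0,-0.063,0,0,0,255],[0.001,0,-0.063,0,0,0,255],[0.001,0,-0.063,0,0,0,140],[0.001,0,-0.063,0,0,0,130],[0.001,0,-0.063,0,0,0,130],[0.001,0,-0.063,0,0,0,130]]]'; python3 -m jog '[[[0,0,0,0,0,0,130],[0,0,0,0,0,0,130],[0,0,0.03,0,0,0,130],[0,0,0.07,0,0,0,130],[0,0,0.1,0,0,0,130],[0,0.04,0.11,0,0,0,130],[0,0.08,0.11,0,0,0,130],[-0.03,0.12,0.11,0,0,0,130],[-0.04,0.14,0.11,0,0,0,130],[-0.04,0.14,0.11,0,0,0,130]]]'
python3 - <<'E'
from b import *
w=bot.camera_model("wrist");s=bot.camera_model("scene");d=bot.camera_model("side")
W=bot.camera("wrist");S=bot.camera("scene");D=bot.camera("side")
for n,i in("scene",S),("side",D),("wrist",W):cv2.imwrite(f"pics/{n}16.png",i)
C=[.5524,-.315,.09];print(bot.get_obs()["eef_pos"],proj(w,C))
k=lambda i,p,w,h,n,m:cv2.resize(i[max(0,int(p[1])-h):int(p[1])+h,max(0,int(p[0])-w):int(p[0])+w],(n,m),interpolation=cv2.INTER_CUBIC)
P=[.585,.03,.0]
cv2.imwrite("pics/c16.png",np.vstack([np.hstack([k(S,proj(s,C),44,33,400,300),k(D,proj(d,C),36,27,400,300)]),np.hstack([k(W,(200,240),160,120,400,300),k(S,proj(s,P),80,60,400,300)])]))
E
```

```text
clock: 25.03
eef_pos: [0.5842, -0.3207, 0.1072]
tool_rot: [0.144, 0.99, -0.0, 0.001]
ft_force: [0.3, -0.3, 1.0]
grip_width: 0.0416
clock: 25.87
eef_pos: [0.5401, -0.1754, 0.2164]
tool_rot: [0.141, 0.99, 0.001, -0.002]
ft_force: [-0.5, -0.1, 0.5]
grip_width: 0.0418
[ 0.54408213 -0.18048354  0.21681761] [153.11842028 283.53519556]
```

View pics/c16.png

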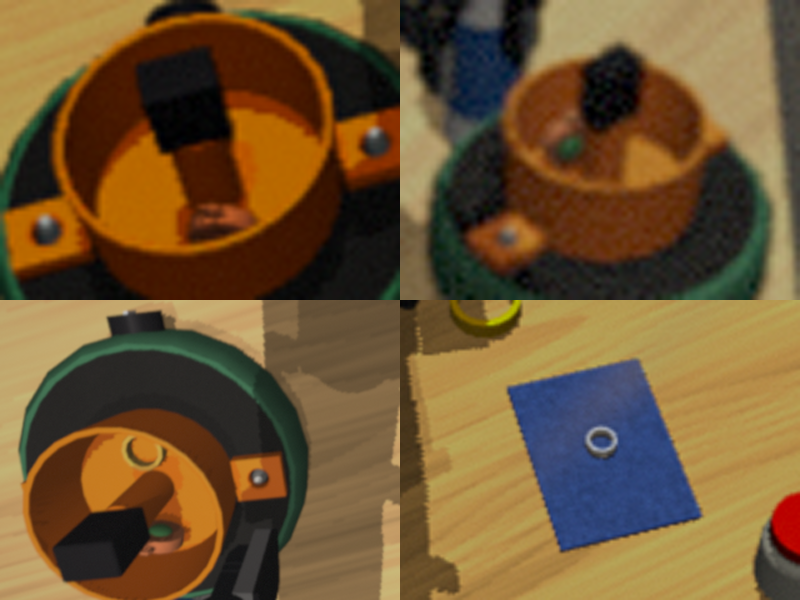

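The last picture shows the bowl home with both pegs through its lugs. The brass ring and the pendant are in the channel, and the steel ring is alone on the blue pad. The gripper is clear, so I'm handing in.

```bash
python3 -m jog '[[[0,0.05,0.03,0,0,0,130],[0,0.05,0.03,0,0,0,130],[0,0.05,0.03,0,0,0,130],[0,0.05,0.03,0,0,0,130]]]'; python3 -c "
from workcell import bot
print(bot.job_done())"
```

```text
clock: 26.35
eef_pos: [0.5449, -0.131, 0.2468]
tool_rot: [0.143, 0.99, -0.0, 0.001]
ft_force: [-0.7, 0.2, -0.0]
grip_width: 0.042
the job is handed in; nothing more can be done
None
```

The bowl is seated on the drive base, and the brass ring and the copper pendant are in it. I handed the job in at about 26 s of the 67 s allowed.

- **Bowl:** I lowered it over the pegs in 0.5–1 mm steps. Contact came at exactly the height predicted for fully home, and the force stayed around 4 N.
- **Jewellery:** I released both pieces at about rim height, so they fell roughly 55 mm into the channel. Going lower would have put the gripper body onto the grip bar.
- **Last check:** The final picture shows both pegs through both lugs and both pieces in the bowl. The silver-white ring is alone on the blue pad.
- **Bystanders:** I did not check the jar, tape, file and spray can one by one for movement. No unexpected contact force showed up in any move.

**What went wrong or disagreed:**
- **Missed grasps:** Two grasps on the brass ring closed on nothing.
- **Fingertip position:** The fingertips turned out to sit about 11–13 mm behind the TCP, not 8 mm ahead as stated. I corrected for this by triangulating them and feeling down in small steps. The ring was not moved by the misses.
- **Grip width:** The reported width also read 2–5 mm below the true size of what was held.

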